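# Carry the tester's tray to the cooling stand with the lifter

## Task

Take up the flat lifter by its handle, slide its blade under the blue tray on the moisture tester's two rails, lift the tray off and set it down gently, centred and square, on both rails of the wooden cooling stand, lying along the rails the same way as before. Then draw the lifter out from under it and lay it flat on the black mat with the blade in the middle of the mat. Keep the tray level, never touch it with the gripper, and leave the other things on the counter where they are.

Things in the scene. Friction and masses are not known exactly. Their poses are not given: they have to be found in the camera images.
- tester: Green moisture tester, fixed, 180 wide (y). Origin on the counter below the centre of its tray rails; x points from its open front to the console, z up. Deck (x -75 to 105) top at z=50; on it two steel rails along x, 130 long, 10 wide, 20 high, at y=+45 and -45 (80 clear between), tops z=70. Console x 105 to 225, 125 high, a crank sticking out 45 on its +y side.
- rack: Wooden cooling stand, fixed: base 150 (x) x 140 (y) x 30 high, with two brass rails along x, 130 long, 10 wide, 20 high, centred at y=+45 and -45 (80 clear between, open at both ends), tops at z=50. Origin on the counter under its centre; x points away from the robot side, z up.
- tray: The flat blue tray with a white rim, loose, about 160 g: 110 along its x, 130 along its y, 14 high, floor 5 thick with a flat underside. Origin at the centre of its underside, z up. It starts resting on the tester's rails, roughly centred and square, its x along the rails.
- tray_center (a point): Centre of the tray, half-way up: 7 above its underside. Axes as the tray's.
- lifter: Flat steel lifter (spatula), loose, about 170 g. Origin at the centre of its blade's underside; x points from handle to tip, z up. Blade 120 (x) x 56 (y) x 3 thick; a 20 wide neck rises from its rear edge to a straight wooden handle along x, 90 long (x -164 to -74), 22 wide (y), 24 high, centre line at z=45. It lies stably on its blade alone.
- lifter_grip (a point): The place to grip the lifter's handle: on the centre line of the handle, at lifter x=-120, z=45. Grip across the 22 width. Axes as the lifter's.
- lifter_blade (a point): Centre of the lifter's blade, half-way through its thickness. Axes as the lifter's.
- mat: Black rubber mat, fixed, 160 (x) x 100 (y) x 4 thick, where the lifter starts and must end. Origin at the centre of its underside.
- mat_top (a point): Centre of the mat's top face, 4 above the counter.
- cup_mid (a point): Bystander: tin measuring cup, 70 across, 75 high; point at its centre, half-way up.
- ring_mid (a point): Bystander: brass hopper ring, 84 across, 22 high; point at its centre, half-way up.
- dish_mid (a point): Bystander: white glazed dish, 100 across, 35 high; point at its centre, half-way up.
- dowel_mid (a point): Bystander: ash tamping dowel lying on the counter, 136 long along its x, 26 thick at its square head; point at its middle, 13 above the counter.
Things that resemble listed ones, but are neither listed nor needed, are in the scene too. Several things have the shape of the tray; the one meant has the colours described above.

How it is judged (in metres and radians):
On the way, in this order (a step that is already met when the one before it is completed fails the run):
1. the lifter carries the tray clear of the tester's rails (10 mm or more), the gripper not touching the tray (z of tray_center in the frame of tester above 0.087 m and contact force between tray and lifter above 0.5 N and contact force between tray and tester below 0.05 N and angle between tray_center's own z axis and vertical below 0.25 rad), for 0.2 s.
2. the tray rests on both rails of the cooling stand, centred and square, the lifter no longer touching it (x of tray_center in the frame of rack between -0.025 and 0.025 m and y of tray_center in the frame of rack between -0.015 and 0.015 m and z of tray_center in the frame of rack between 0.053 and 0.061 m and angle between the x axis of tray_center and the x axis of rack, either way round below 0.17 rad and angle between tray_center's own z axis and vertical below 0.06 rad and contact force between tray and lifter below 0.05 N and linear speed of tray below 0.02 m/s), for 0.2 s.
At the end, for the whole second after the job is handed in: The tray rests level on both rails of the cooling stand, its centre within 25 mm along and 15 mm across the rails of the stand's centre, square to within 10 degrees, untouched by the lifter. The lifter lies flat and still on the mat, blade centre within 40 mm of the mat's centre, let go (all of step 2 and horizontal distance between lifter_blade and mat_top below 0.04 m and height (world z) of lifter_blade below 0.01 m and angle between lifter_blade's own z axis and vertical below 0.08 rad and linear speed of lifter below 0.02 m/s).
It fails at once if the gripper or arm touches the tray (contact force between any of the fingers, the arm and tray above 0.5 N).
It fails at once if the tray tips by more than 20 degrees (angle between tray_center's own z axis and vertical above 0.35 rad).
It fails at once if the tray is dropped or knocked onto the stand (over 20 N) (contact force between tray and rack above 20 N).
It fails at once if the cup, ring, dish or dowel is moved by more than 25 mm (distance of any of cup_mid, ring_mid, dish_mid, dowel_mid from where it was at the start of the episode above 0.025 m).
It also fails if it takes over 67 s, if anything falls off the work surface, if the arm or the gripper's body presses on something with over 40 N, if the wrist force passes 120 N, or if a joint passes its speed limit or range.

## Robot

A 6-joint arm with a two-finger parallel gripper is mounted at the origin on the work surface. World frame = base frame: x ahead of the robot, y to its left, z up, the work surface at z = 0. Lengths are in m, angles in degrees, forces in N, time in s.
With the tool pointing down it reaches from about 0.35 to 0.875 m from the base axis. Payload 4.2 kg.
Tool frame: the origin (TCP) lies between the finger pads; the fingertips stand 8 mm ahead of it and the grasp point (between the pads) lies 11 mm behind it; x points along the fingers, z is the direction in which the jaws open and shut, and the axes are right-handed (so a half turn about x gives the same grasp; the last joint's range is limited). The gripper opens to 85 mm and grips with 20 to 120 N. Pads are 22 mm wide; open, the fingers measure 114 mm over their backs; the gripper's body (76 mm by 85 mm) begins 54 mm behind the grasp point. The pads swing forward as they close: fully open they stand 13 mm farther back than shut.
Start: joints at [-59.038, 22.042, 0.453, 0, -68.411, -14.817], TCP at [0.174, -0.6, 0.239] pointing down, gripper open.
Joint ranges: [-179.83, 179.83], [-69.29, 118.12], [-61.27, 80.66], [-181.25, 117.63], [-171.15, -9.14], [-177.46, 177.46]. Speed limits (degrees/s): [159.86, 159.86, 180, 180, 180, 180].

## Interface

Orientations are given as a 3x3 rotation matrix whose columns are the frame's x, y, z axes.
In Python, from rig import ctrl, viewer, models gives the robot as it stands.
- The arm moves only by the tool drive_tool, never from a script. Its argument "series" is a list of rows, each a list of 5 numbers: the shift along the tool's x, y, z in m, then the turn about the tool's x in degrees, then the finger opening in m, from 0 to 0.0854. In form: [[dx, dy, dz, yaw, jaw], ...]. A call has 1 to 12 rows; each row is the pose to reach, as a shift and turn from the pose commanded when the call began, along the tool's axes at that moment; what a row does not reach only later rows make up. A row lasts 1/10 s, in which the tool goes at most 50 mm and 8.59 degrees, less where a joint would pass 70% of its speed; a pose out of reach is approached as far as the arm can. A call with a gripper value outside its range is refused whole. The fingers move at their own pace and stop on an object; the grip force is fixed at half the most. Time passes only in rows, so rows that repeat a pose let the fingers close. It gives the time, the measured TCP pose, the force and the opening at its end, in the units of the state.
- ctrl.observe(): the state, without advancing time (a new reading comes with each control period).
- viewer.capture(name): name is "side" or "top"; returns a dict with "color" (420x560x3 uint8, red, green, blue), "K" (3x3 intrinsics, pixels), "extrinsics" (4x4, takes a point from camera to world coordinates). Camera axes: x right, y up, looking along -z (the intrinsics and any distortion apply to the point x, -y, -z); pixel columns grow to the right and rows downward; lengths in m; the calibration is good to about 2 mm. A picture is of the moment at which its call begins. There is no depth.
- ctrl.job_done(): hands the job in, once; it reports no verdict.
Trained networks look in the newest picture that a camera, given by its name, has taken for a name from the list of things; names that differ only in an ending like _2 or _b are one class to them, and where a whole thing is asked for, a point or a joint stands for the part that bears it (a point fixed in the world has none). Each returns a list of dicts, best first, with "conf" (0 to 1); they miss things now and then, are a little off and sometimes report something else, mostly with a low value. They report only what shows in the picture. A call takes as long as a camera call. They do not tell look-alikes from the thing itself.
- models.find_in(camera, query): "bbox" ([centre column, centre row, width, height] in pixels, round what is visible of it).
- models.pinpoint(camera, query): "pixel" ([column, row] in pixels: a listed point, or the origin of a listed thing).
The state is a dict: "t": time; "q": joint angles; "dq": joint speeds; "effort": joint torques, N m; "tool_pos": TCP position; "orientation": TCP orientation; "wrist_force": force on the tool from outside, world axes, zero at the start; "wrist_torque": the same for the moment, N m; "width": finger opening in m.
Only numpy, scipy, OpenCV 4.12 (cv2) and the standard library are available. Lean on these libraries where they do the work, as an engineer would, in place of code of your own. Each camera call takes 0.05 s, during which the arm holds its last target. There are 200 camera calls.

## Working session

There is one attempt and no reset: what is moved stays moved. The work goes in short steps, Python scripts to look and compute and a tool call to move; the robot and the scene stay as the last step left them, time stands still between calls to the robot, and variables do not carry over. Pictures are saved under pics/ and viewed, about 8 in all and at most 12, crops included, and the job is handed in when it is done.

Besides the shell and the picture viewer there is one more tool, called after ">>>" as a command line: name --pt "numbers of a row" for each row, then --argument value for the rest. drive_tool: Moves the arm, as the interface text tells. Its arguments: {"type":"object","properties":{"series":{"type":"array"}},"required":["series"]}

```bash
ls; mkdir -p pics
python3 - <<'E'
from rig import ctrl, viewer, models
import cv2
print(ctrl.observe())
for c in("side","top"):
    d=viewer.capture(c); cv2.imwrite(f"pics/{c}0.png",d["color"][:,:,::-1]); print(c,d["K"].tolist(),d["extrinsics"].round(4).tolist(),[k for k in d])
    for n in["tester","rack","tray","tray_center","lifter","lifter_grip","lifter_blade","mat","mat_top","cup_mid","ring_mid","dish_mid","dowel_mid"]:
        print(n,[(np_['pixel'],round(np_['conf'],2)) for np_ in models.pinpoint(c,n)][:4])
E
```

```text
pics
{'t': 0.0, 'q': array([-5.90380710e+01,  2.20914006e+01,  3.79270992e-01, -2.90174128e-02,
       -6.84128062e+01, -1.48178292e+01]), 'dq': array([-0.0208976 ,  0.05198909, -0.03480674,  0.02434561, -0.06535631,
       -0.02653416]), 'effort': array([-2.46956319e-03, -3.92290199e+01,  1.88402009e+01,  4.18615401e+00,
       -4.54726804e-03, -3.53360520e-06]), 'tool_pos': array([ 0.17365306, -0.59978936,  0.2382113 ]), 'orientation': array([[-7.17972774e-04, -9.60617324e-01, -2.77873788e-01],
       [ 2.11207282e-03, -2.77874697e-01,  9.60615007e-01],
       [-9.99997512e-01,  1.02805746e-04,  2.22840021e-03]]), 'wrist_force': array([ 0.28524285,  0.59621576, -0.45458964]), 'wrist_torque': array([ 0.02096213, -0.06085667, -0.03901319]), 'width': 0.08532385374831675}
side [[436.14716759413375, 0.0, 278.7363194676179], [0.0, 436.14716759413375, 207.29953080325436], [0.0, 0.0, 1.0]] [[-0.9546, 0.1889, -0.2306, 0.2478], [-0.2975, -0.5561, 0.7761, 1.0394], [0.0184, 0.8094, 0.587, 0.8548], [0.0, 0.0, 0.0, 1.0]] ['color', 'K', 'extrinsics']
tester [([277.8, 178.0], 0.64)]
rack [([226.6,
[... 796 characters left out ...]
['color', 'K', 'extrinsics']
tester [([355.0, 180.7], 0.77)]
rack [([206.3, 181.2], 0.6), ([148.0, 245.5], 0.3)]
tray [([425.0, 166.9], 0.96), ([260.3, 135.2], 0.93), ([361.0, 172.7], 0.64)]
tray_center [([426.6, 169.3], 0.97), ([361.1, 178.2], 0.71), ([265.4, 133.0], 0.55)]
lifter [([289.9, 193.4], 0.88)]
lifter_grip [([291.6, 193.3], 0.64), ([290.5, 228.3], 0.59), ([212.9, 261.3], 0.54)]
lifter_blade [([289.2, 195.0], 0.65)]
mat [([287.8, 195.0], 0.87), ([353.1, 180.5], 0.64)]
mat_top [([284.1, 195.1], 0.74), ([290.8, 196.7], 0.32)]
cup_mid [([149.1, 246.2], 0.91)]
ring_mid [([357.4, 267.5], 0.51)]
dish_mid [([415.6, 246.7], 0.92)]
dowel_mid [([211.9, 264.7], 0.76), ([362.1, 177.4], 0.59)]
```

Run:
```python
import cv2
a=cv2.imread("pics/top0.png"); cv2.imwrite("pics/top0c.png",cv2.resize(a[90:310,110:490],None,fx=2.1,fy=2.1,interpolation=cv2.INTER_CUBIC))
a=cv2.imread("pics/side0.png"); cv2.imwrite("pics/side0c.png",cv2.resize(a[90:400,130:430],None,fx=1.9,fy=1.9,interpolation=cv2.INTER_CUBIC))
```

```text
(no output)
```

View pics/top0c.png

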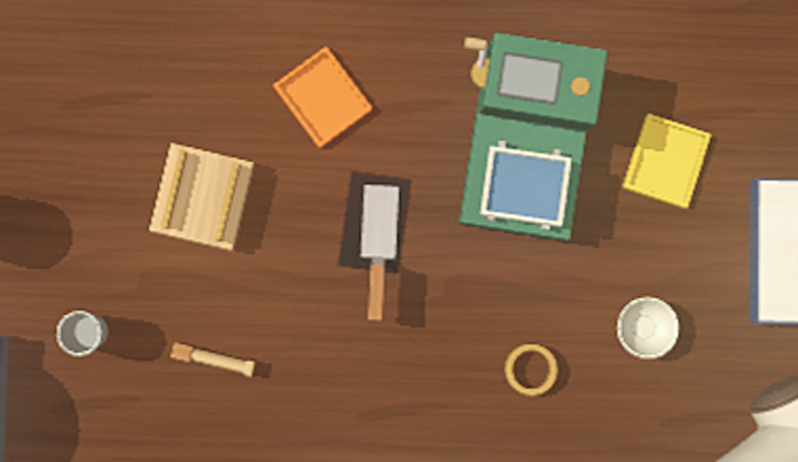

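View pics/side0c.png

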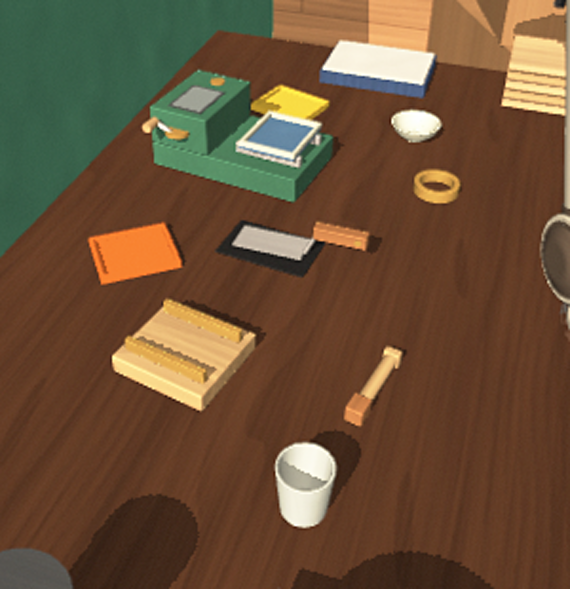

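The pictures show the top view with +x up and +y left. In the crop, the tray is on the tester at (528,187), the lifter blade on the mat at (380,220), its handle at (376,290) pointing toward the robot, and the rack at (200,195). Both views agree. Next I measure each thing precisely on a plane of known height.

```bash
cat > h.py <<'E'
import numpy as np, cv2
def proj(d,P):
    T=np.linalg.inv(d["extrinsics"]); p=(T[:3,:3]@np.atleast_2d(P).T).T+T[:3,3]
    p=p*[1,-1,-1]; q=(d["K"]@p.T).T; return q[:,:2]/q[:,2:]
def unproj(d,uv,z):
    r=np.linalg.inv(d["K"])@[uv[0],uv[1],1]; r=d["extrinsics"][:3,:3]@(r*[1,-1,-1]); o=d["extrinsics"][:3,3]
    return o+r*(z-o[2])/r[2]
S=2000. # px per m; rect image: col=(x-x0)*S,row=(y-y0)*S
def rectify(d,z,x0,y0,w,h):
    P=np.array([[x0,y0,z],[x0+w,y0,z],[x0+w,y0+h,z],[x0,y0+h,z]])
    H=cv2.getPerspectiveTransform(proj(d,P).astype(np.float32),np.float32([[0,0],[w*S,0],[w*S,h*S],[0,h*S]]))
    return cv2.warpPerspective(d["color"],H,(int(w*S),int(h*S)),flags=cv2.INTER_LINEAR)
def seg(d,z,seed,tol,win=.16,close=0):
    """mask of the colour at world seed xy, connected; returns centre, size, angle(deg of x axis)"""
    x0,y0=seed[0]-win,seed[1]-win
    im=rectify(d,z,x0,y0,2*win,2*win); lab=cv2.cvtColor(im,cv2.COLOR_RGB2LAB).astype(float)
    c=int(win*S); s=np.median(lab[c-6:c+6,c-6:c+6].reshape(-1,3),0)
    m=((np.abs(lab-s)*[.4,1,1]).max(2)<tol).astype(np.uint8)
    if close: m=cv2.morphologyEx(m,cv2.MORPH_CLOSE,np.ones((close,close)))
    n,l,_,_=cv2.connectedComponentsWithStats(m); k=l[c,c]; m=(l==k).astype(np.uint8)
    m=cv2.morphologyEx(m,cv2.MORPH_OPEN,np.ones((11,11)))
    cs,_=cv2.findContours(m,cv2.RETR_EXTERNAL,cv2.CHAIN_APPROX_NONE); cc=max(cs,key=cv2.contourArea)
    (cx,cy),(w,h),a=cv2.minAreaRect(cc)
    return np.round([x0+cx/S,y0+cy/S,w/S,h/S,a],4),im,m
E
python3 - <<'E'
from rig import viewer,ctrl
from h import *
d=viewer.capture("top")
ims=[]
for n,cr,z,tol,cl in [("blade",(380,220),.007,12,0),("handle",(376,295),.057,16,0),("trayblue",(528,190),.075,16,0),("deck",(480,150),.05,14,0),("console",(488,60),.125,14,0),("rackbase",(210,200),.03,14,25),("railL",(174,190),.05,14,0),("railR",(234,203),.05,14,0),("mat",(350,240),.004,14,0)]:
    uv=np.array(cr)/2.1+[110,90]; s=unproj(d,uv,z)
    r,im,m=seg(d,z,s,tol,close=cl); print(n,s[:2].round(3),r.tolist())
    im=im.copy(); cs,_=cv2.findContours(m,cv2.RETR_EXTERNAL,cv2.CHAIN_APPROX_NONE); cv2.drawContours(im,cs,-1,(255,0,255),3)
    ims.append(cv2.resize(im,(198,198)))
cv2.imwrite("pics/seg.png",np.vstack([np.hstack(ims[i:i+3]) for i in(0,3,6)])[:,:,::-1])
E
```

```text
blade [ 0.588 -0.026] [0.5868, -0.0242, 0.0564, 0.1193, 88.3865]
handle [ 0.463 -0.021] [0.4687, -0.0197, 0.0239, 0.0895, 88.1672]
trayblue [ 0.637 -0.262] [0.6445, -0.2588, 0.1118, 0.0974, 82.875]
deck [ 0.704 -0.186] [0.6643, -0.2555, 0.1832, 0.183, 82.1763]
console [ 0.836 -0.188] [0.801, -0.1836, 0.005, 0.0075, 90.0]
rackbase [0.613 0.256] [0.6201, 0.2721, 0.14, 0.1493, 77.9952]
railL [0.626 0.312] [0.6288, 0.3151, 0.0143, 0.1375, 78.4137]
railR [0.607 0.214] [0.6067, 0.212, 0.0245, 0.1308, 77.9052]
mat [0.553 0.023] [0.5414, -0.0332, 0.1541, 0.2532, 86.3861]
```

View pics/seg.png

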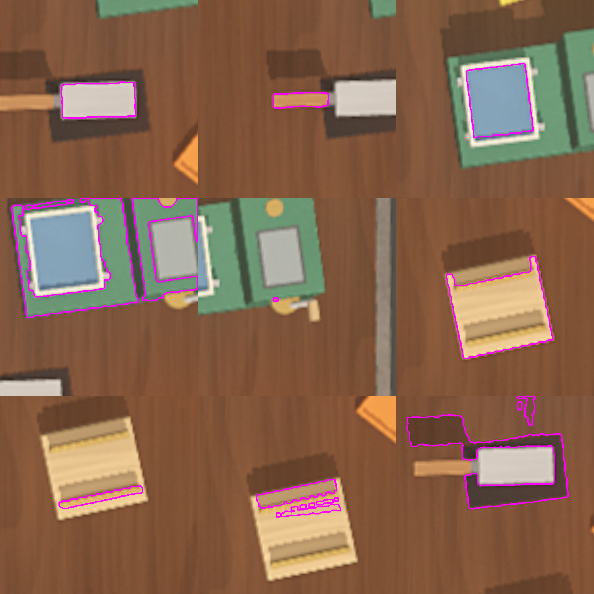

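The segmentation fits the given sizes:

| Thing | World position | Yaw | Measured size |
|---|---|---|---|
| Blade | (0.587, -0.024) | -1.7° | 119×56 |
| Rack | (0.620, 0.272) | -12° | 149×140 |
| Deck | – | -7.8° | 183 wide |
| Tray | near (0.645, -0.259) | -7.1° | – |

The mat's centre is near (0.59, -0.018). I'm moving above the handle.

>>> drive_tool --pt "0.099 -0.454 0.472 18 0.085" --pt "0.099 -0.454 0.472 18 0.085" --pt "0.099 -0.454 0.472 18 0.085" --pt "0.099 -0.454 0.472 18 0.085" --pt "0.099 -0.454 0.472 18 0.085" --pt "0.099 -0.454 0.472 18 0.085" --pt "0.099 -0.454 0.472 18 0.085" --pt "0.099 -0.454 0.472 18 0.085" --pt "0.099 -0.454 0.472 18 0.085" --pt "0.099 -0.454 0.472 18 0.085" --pt "0.099 -0.454 0.472 18 0.085" --pt "0.099 -0.454 0.472 18 0.085"

```text
t: 2.65
tool_pos: [0.4493, -0.076, 0.1504]
orientation: [[0.001, -0.999, 0.032], [0.0, 0.032, 0.999], [-1.0, -0.001, 0.0]]
wrist_force: [1.1, -0.7, -0.3]
width: 0.0852
```

```bash
cat >> h.py <<'E'
def shift(o,target,yaw):
    """tool shift + tool yaw to reach world TCP target with jaw axis (tool z) at world yaw+90"""
    R=o["orientation"]; d=R.T@(np.array(target)-o["tool_pos"]); z=R[:,2]
    cur=np.degrees(np.arctan2(z[1],z[0])); return np.round(d,4), round(-((yaw+90-cur+180)%360-180),2)
E
python3 - <<'E'
from rig import viewer,ctrl
from h import *
o=ctrl.observe(); print(o["t"],o["tool_pos"],o["orientation"].round(4).tolist(),o["width"])
print(shift(o,(.479,-.0205,.038),-1.9))
d=viewer.capture("top")
# tray rim: not green, bright, at z=.084
x0,y0=.5,-.42; im=rectify(d,.084,x0,y0,.3,.3)
lab=cv2.cvtColor(im,cv2.COLOR_RGB2LAB).astype(int); hsv=cv2.cvtColor(im,cv2.COLOR_RGB2HSV).astype(int)
m=(((hsv[...,2]>190)&(hsv[...,1]<70))|((hsv[...,0]>95)&(hsv[...,0]<125)&(hsv[...,1]>60))).astype(np.uint8)
def rect(m,k):
    m=cv2.morphologyEx(m,cv2.MORPH_OPEN,np.ones((k,k))); cs,_=cv2.findContours(m,0,1); c=max(cs,key=cv2.contourArea); (cx,cy),s,a=cv2.minAreaRect(c); return m,np.round([x0+cx/S,y0+cy/S,s[0]/S,s[1]/S,a],4)
m2,r=rect(m,51); print("tray",r.tolist())
# draw predicted outlines in top
v=d["color"].copy()
def box(T,xs,ys,z,col):
    x,y,a=T; c,s=np.cos(np.radians(a)),np.sin(np.radians(a))
    P=[(x+c*u-s*w,y+s*u+c*w,z) for u,w in((xs[0],ys[0]),(xs[1],ys[0]),(xs[1],ys[1]),(xs[0],ys[1]))]
    cv2.polylines(big,[np.int32((proj(d,P)-off+.5)*f*16)],True,col,1,cv2.LINE_AA,4)
off=np.array([170,95]);f=3
big=cv2.resize(v[95:260,170:430],None,fx=f,fy=f,interpolation=cv2.INTER_CUBIC)
te=(.6494,-.2535,-7.8)
for s in(-1,1): box(te,(-.065,.065),(s*.045-.005,s*.045+.005),.07,(255,0,0))
box(te,(-.075,.105),(-.09,.09),.05,(255,255,0)); box(te,(.105,.225),(-.09,.09),.125,(255,255,0))
box((r[0],r[1],r[4]-90),(-.055,.055),(-.065,.065),.084,(255,0,255))
ra=(.6201,.2721,-12)
box(ra,(-.075,.075),(-.07,.07),.03,(255,0,0))
for s in(-1,1): box(ra,(-.065,.065),(s*.045-.005,s*.045+.005),.05,(255,0,255))
box((.592,-.018,-6),(-.08,.08),(-.05,.05),.004,(255,0,0))
cv2.imwrite("pics/fit.png",big[:,:,::-1])
E
```

```text
2.65 [ 0.44932146 -0.07601692  0.15036112] [[0.0014, -0.9995, 0.0317], [0.0, 0.0317, 0.9995], [-1.0, -0.0014, 0.0001]] 0.08520800413682043
(array([ 0.1124, -0.0277,  0.0564]), np.float64(0.08))
tray [0.6438, -0.255, 0.1119, 0.0932, 83.4181]
```

View pics/fit.png

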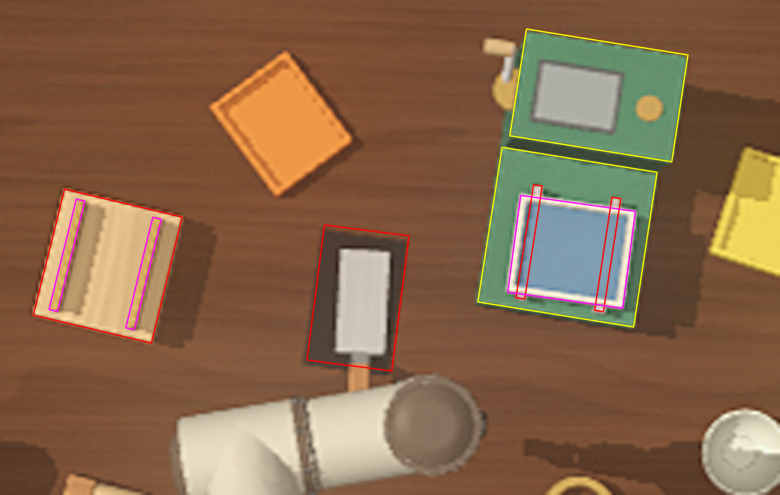

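The overlay fits well: the rack at (35–180, 190–340) and its rails, the deck and console, the tray rim at (510–635, 195–305), and the mat (310–408, 225–370) all match their outlines. I'm centring above the handle.

>>> drive_tool --pt "0.01 -0.028 0.056 0 0.085" --pt "0.01 -0.028 0.056 0 0.085" --pt "0.01 -0.028 0.056 0 0.085" --pt "0.01 -0.028 0.056 0 0.085"

```text
t: 3.1
tool_pos: [0.4778, -0.0233, 0.14]
orientation: [[-0.001, -0.999, 0.032], [-0.0, 0.032, 0.999], [-1.0, 0.001, -0.0]]
wrist_force: [-0.4, 0.0, 0.3]
width: 0.0848
```

>>> drive_tool --pt "0.04 -0.001 0.002 0 0.085" --pt "0.08 -0.001 0.002 0 0.085" --pt "0.102 -0.001 0.002 0 0.085" --pt "0.102 -0.001 0.002 0 0.085" --pt "0.102 -0.001 0.002 0 0.085"

```text
t: 3.6
tool_pos: [0.4795, -0.022, 0.0388]
orientation: [[0.0, -0.999, 0.033], [-0.0, 0.033, 0.999], [-1.0, -0.0, -0.0]]
wrist_force: [0.4, -0.4, 0.5]
width: 0.0853
```

>>> drive_tool --pt "0 0 0.001 0 0.03" --pt "0 0 0.001 0 0.03" --pt "0 0 0.001 0 0.03" --pt "0 0 0.001 0 0" --pt "0 0 0.001 0 0" --pt "0 0 0.001 0 0" --pt "0 0 0.001 0 0" --pt "0 0 0.001 0 0"

```text
t: 4.4
tool_pos: [0.4798, -0.0198, 0.0386]
orientation: [[0.001, -0.999, 0.032], [0.0, 0.032, 0.999], [-1.0, -0.001, 0.0]]
wrist_force: [-1.3, 1.3, 5.8]
width: 0.0212
```

>>> drive_tool --pt "-0.02 0 0 0 0" --pt "-0.05 0 0 0 0" --pt "-0.08 0 0 0 0" --pt "-0.11 0 0 0 0" --pt "-0.11 0 0 0 0" --pt "-0.11 0 0 0 0" --pt "-0.11 0 0 0 0"

```text
t: 5.1
tool_pos: [0.4779, -0.0204, 0.1464]
orientation: [[-0.004, -0.999, 0.033], [-0.001, 0.033, 0.999], [-1.0, 0.004, -0.001]]
wrist_force: [-0.8, -0.6, -2.5]
width: 0.0212
```

Run:
```python
from rig import viewer,ctrl
from h import *
o=ctrl.observe(); print(o["t"],o["tool_pos"],o["orientation"].round(4).tolist(),o["width"],o["wrist_force"],o["wrist_torque"])
t=viewer.capture("top"); s=viewer.capture("side")
p=o["tool_pos"]+[.108,-.0036,-.1]
for dz in [0]:
  r,im,m=seg(t,.007+.11,(.59,-.024),12); print("blade",r.tolist())
a=proj(t,p)[0].astype(int);b=proj(s,p)[0].astype(int); print(a,b)
A=t["color"][a[1]-70:a[1]+70,a[0]-65:a[0]+65];B=s["color"][b[1]-70:b[1]+70,b[0]-65:b[0]+65]
cv2.imwrite("pics/grip.png",cv2.resize(np.hstack([A,B]),None,fx=3,fy=3,interpolation=cv2.INTER_CUBIC)[:,:,::-1])
```

```text
5.1 [ 0.47786825 -0.02037535  0.14637487] [[-0.0041, -0.9994, 0.0331], [-0.0006, 0.0331, 0.9995], [-1.0, 0.0041, -0.0007]] 0.02115668459133642 [-0.76060968 -0.60375778 -2.51268788] [ 0.00091164  0.1259319  -0.02853301]
blade [0.5865, -0.0243, 0.0564, 0.1148, 88.1066]
[290 194] [272 207]
```

View pics/grip.png

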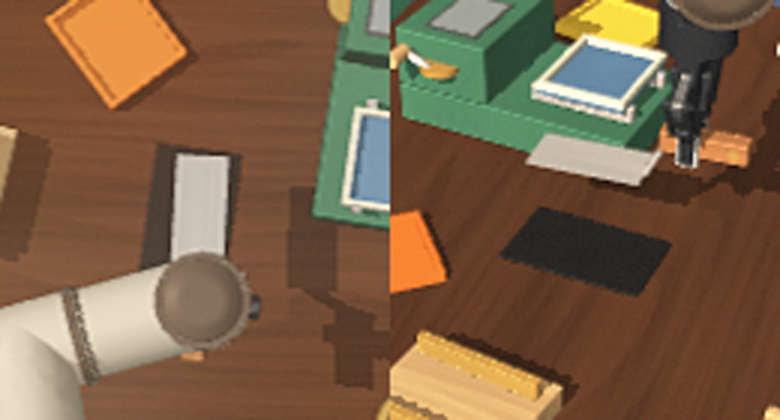

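The lifter is held and the mat is fully visible in the side crop at (500–670, 208–295). I check the blade's pitch from its corners in the side view, and the mat's pose.

```bash
cat >> h.py <<'E'
from scipy.optimize import least_squares
def quad(d,seed,tol):
    lab=cv2.cvtColor(cv2.resize(d["color"],None,fx=4,fy=4,interpolation=cv2.INTER_CUBIC),cv2.COLOR_RGB2LAB).astype(float)
    c,r=(np.array(seed)*4).astype(int); s=np.median(lab[r-4:r+4,c-4:c+4].reshape(-1,3),0)
    m=((np.abs(lab-s)*[.4,1,1]).max(2)<tol).astype(np.uint8); m=cv2.morphologyEx(m,cv2.MORPH_OPEN,np.ones((9,9)))
    _,l=cv2.connectedComponents(m); m=(l==l[r,c]).astype(np.uint8)
    cs,_=cv2.findContours(m,0,1); h=cv2.convexHull(max(cs,key=cv2.contourArea))
    for e in np.arange(2,40,1.):
        q=cv2.approxPolyDP(h,e,True)
        if len(q)<=4: break
    return (q[:,0]+.5)/4-.5
def corners(p,L,W):
    x,y,z,yaw,pit=p; c,s=np.cos(yaw),np.sin(yaw); X=np.array([c*np.cos(pit),s*np.cos(pit),np.sin(pit)]);Y=np.array([-s,c,0])
    return np.array([np.array([x,y,z])+a*L/2*X+b*W/2*Y for a,b in((-1,-1),(1,-1),(1,1),(-1,1))])
def fitrect(d,q,L,W,p0,free):
    p0=np.array(p0,float)
    def f(v):
        p=p0.copy(); p[free]=v; P=proj(d,corners(p,L,W)); D=np.linalg.norm(P[:,None]-q[None],axis=2)
        return (P-q[D.argmin(1)]).ravel()
    r=least_squares(f,p0[free],x_scale=.01); p=p0.copy(); p[free]=r.x; return p,np.abs(r.fun).max()
E
python3 - <<'E'
from rig import viewer,ctrl
from h import *
o=ctrl.observe(); s=viewer.capture("side"); tp=o["tool_pos"]
c=[tp[0]+.108,tp[1]-.0036,tp[2]-.038+.007]
q=quad(s,proj(s,c)[0],14); print(q.round(1).tolist()); print(proj(s,corners([*c,-.033,0],.12,.056)).round(1).tolist())
print("fit all",*fitrect(s,q,.12,.056,[*c,-.033,0],[0,1,2,3,4]))
print("fit fixed xy",*fitrect(s,q,.12,.056,[*c,-.033,0],[2,3,4]))
m0=[.592,-.018,.004,-.1,0]; q=quad(s,proj(s,m0[:3])[0],14)
print("mat",*fitrect(s,q,.16,.1,m0,[0,1,3]))
E
```

```text
[[252.9, 188.9], [257.9, 181.4], [295.1, 190.4], [286.9, 197.9]]
[[293.5, 187.9], [257.2, 180.4], [250.5, 189.7], [287.8, 197.6]]
fit all [ 0.59309359 -0.05526059  0.09166387 -0.0762557   0.02046865] 1.3218583461541584
fit fixed xy [ 0.58626502 -0.02394508  0.11288405 -0.10502704 -0.00612215] 2.3949588528742254
mat [ 0.58299604 -0.01397606  0.004      -0.09202118  0.        ] 0.8163399096488888
```

>>> drive_tool --pt "0 0.009 -0.02 1 0" --pt "0 0.023 -0.05 2 0" --pt "0 0.036 -0.08 3 0" --pt "0 0.05 -0.11 4 0" --pt "0 0.063 -0.14 5 0" --pt "0 0.076 -0.17 5.5 0" --pt "0 0.087 -0.195 5.5 0" --pt "0 0.091 -0.2035 5.5 0" --pt "0 0.091 -0.2035 5.5 0" --pt "0 0.091 -0.2035 5.5 0" --pt "0 0.091 -0.2035 5.5 0"

```text
t: 6.35
tool_pos: [0.3823, -0.2198, 0.148]
orientation: [[-0.0, -0.992, 0.127], [0.0, 0.127, 0.992], [-1.0, 0.0, 0.0]]
wrist_force: [0.1, -0.2, -1.2]
width: 0.0213
```

Run:
```python
from rig import viewer,ctrl
from h import *
o=ctrl.observe(); print(o["t"],o["tool_pos"],o["width"],o["wrist_force"])
t=viewer.capture("top"); b=o["tool_pos"]+.1075*np.array([.9917,-.1288,0])
z=o["tool_pos"][2]-.0346+.003
print(b,seg(t,z,b[:2]+[.02,0],12)[0].tolist())
print(shift(o,(.3805,-.2208,.0926),-7.4),shift(o,(.5342,-.2408,.0926),-7.4))
```

```text
6.35 [ 0.38234364 -0.21984588  0.14799213] 0.021340920245013092 [ 0.09509669 -0.20340386 -1.19682766]
[ 0.48895139 -0.23369188  0.14799213] [0.4885, -0.2336, 0.0566, 0.1199, 82.7975]
(array([ 0.0554,  0.0017, -0.0012]), np.float64(0.12)) (array([ 0.0554, -0.1533, -0.0015]), np.float64(0.12))
```

The blade measures exactly where predicted. I descend and then slide in.

>>> drive_tool --pt "0.025 0 -0.001 0 0" --pt "0.045 0 -0.001 0 0" --pt "0.0555 0 -0.001 0 0" --pt "0.0555 0 -0.001 0 0" --pt "0.0555 0 -0.001 0 0"

```text
t: 6.9
tool_pos: [0.3825, -0.2214, 0.0931]
orientation: [[0.001, -0.992, 0.127], [-0.0, 0.127, 0.992], [-1.0, -0.001, -0.0]]
wrist_force: [0.3, 0.1, -2.1]
width: 0.0209
```

>>> drive_tool --pt "0 -0.02 0 0 0" --pt "0 -0.04 0 0 0" --pt "0 -0.06 0 0 0" --pt "0 -0.06 0 0 0" --pt "0 -0.06 0 0 0"

```text
t: 7.4
tool_pos: [0.4416, -0.2291, 0.0932]
orientation: [[0.001, -0.992, 0.128], [-0.0, 0.128, 0.992], [-1.0, -0.001, 0.0]]
wrist_force: [-0.2, -0.2, -1.5]
width: 0.0208
```

Run:
```python
from rig import viewer,ctrl
from h import *
o=ctrl.observe(); print(o["t"],o["tool_pos"],o["width"],o["wrist_force"])
t=viewer.capture("top"); s=viewer.capture("side"); b=o["tool_pos"]+.1075*np.array([.9917,-.1288,0])
z=o["tool_pos"][2]-.0346+.003
print(b,z,seg(t,z,b[:2]-[.01,0],12)[0].tolist())
print(shift(o,(.5342,-.2408,.0926),-7.4))
p=np.r_[b[:2],z];a=proj(s,p)[0].astype(int);
B=s["color"][a[1]-55:a[1]+45,a[0]-70:a[0]+60]
cv2.imwrite("pics/ins.png",cv2.resize(B,None,fx=5,fy=5,interpolation=cv2.INTER_CUBIC)[:,:,::-1])
```

```text
7.4 [ 0.44160668 -0.22910993  0.09322946] 0.020849637064089474 [-0.19482898 -0.17477811 -1.4729294 ]
[ 0.54821443 -0.24295593  0.09322946] 0.061629458787743445 [0.5444, -0.2427, 0.0569, 0.102, 82.8257]
(array([ 0.0007, -0.0933,  0.0003]), np.float64(0.05))
```

View pics/ins.png

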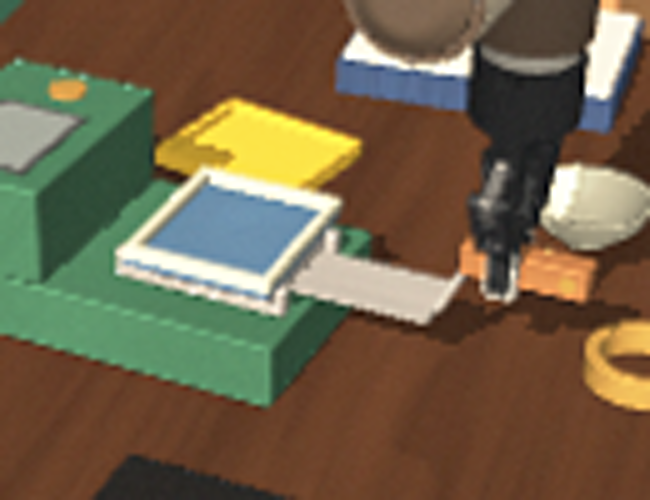

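The blade's tip (about (300,275) in the crop) goes cleanly between the rail ends and under the tray's rim, with no contact force. I slide on.

>>> drive_tool --pt "0 -0.02 0 0 0" --pt "0 -0.04 0 0 0" --pt "0 -0.06 0 0 0" --pt "0 -0.08 0 0 0" --pt "0 -0.093 0 0 0" --pt "0 -0.093 0 0 0" --pt "0 -0.093 0 0 0" --pt "0 -0.093 0 0 0"

```text
t: 8.3
tool_pos: [0.5322, -0.2409, 0.0926]
orientation: [[-0.001, -0.992, 0.128], [0.0, 0.128, 0.992], [-1.0, 0.001, 0.0]]
wrist_force: [0.7, -0.9, -1.4]
width: 0.0211
```

>>> drive_tool --pt "-0.003 0 0 0 0" --pt "-0.006 0 0 0 0" --pt "-0.008 0 0 0 0" --pt "-0.01 0 0 0 0" --pt "-0.012 0 0 0 0" --pt "-0.015 0 0 0 0" --pt "-0.018 0 0 0 0" --pt "-0.021 0 0 0 0" --pt "-0.025 0 0 0 0" --pt "-0.03 0 0 0 0" --pt "-0.03 0 0 0 0" --pt "-0.03 0 0 0 0"

```text
t: 9.5
tool_pos: [0.5335, -0.2411, 0.1228]
orientation: [[0.0, -0.992, 0.128], [0.0, 0.128, 0.992], [-1.0, -0.0, 0.0]]
wrist_force: [0.1, -0.1, -3.5]
width: 0.021
```

Run:
```python
from rig import viewer,ctrl
from h import *
o=ctrl.observe(); print(o["t"],o["tool_pos"],o["width"],o["wrist_force"],o["wrist_torque"])
t=viewer.capture("top"); s=viewer.capture("side")
p=(.644,-.255,.095);a=proj(s,p)[0].astype(int);b=proj(t,p)[0].astype(int)
B=np.hstack([s["color"][a[1]-50:a[1]+50,a[0]-65:a[0]+65],t["color"][b[1]-50:b[1]+50,b[0]-50:b[0]+50]])
cv2.imwrite("pics/lift.png",cv2.resize(B,None,fx=3.4,fy=3.4,interpolation=cv2.INTER_CUBIC)[:,:,::-1])
z=.1
print(seg(t,z,(.64,-.255),16)[0].tolist())
```

```text
9.5 [ 0.53348312 -0.24105822  0.12279131] 0.021038044538913166 [ 0.11223467 -0.12689322 -3.47225174] [0.02485885 0.37277991 0.01256226]
[0.6493, -0.2589, 0.1114, 0.087, 82.8227]
```

View pics/lift.png

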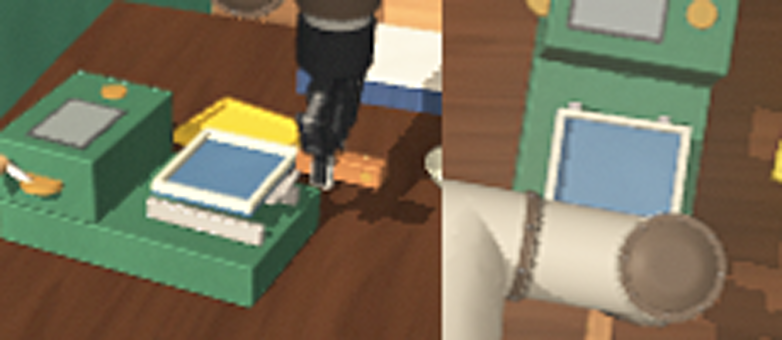

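The tray rides level, clear of the rails (the side crop shows a gap over the rail at (150–260, 200–240)), and the force change of about 2 N matches its weight. I raise it and carry it over.

>>> drive_tool --pt "-0.006 0 0 0 0" --pt "-0.016 0 0 0 0" --pt "-0.028 0 0 0 0" --pt "-0.038 0 0 0 0" --pt "-0.046 0.001 0.004 0 0" --pt "-0.05 0.002 0.012 0 0" --pt "-0.05 0.004 0.024 0 0" --pt "-0.05 0.007 0.04 0 0" --pt "-0.05 0.01 0.06 0 0" --pt "-0.05 0.014 0.082 0 0" --pt "-0.05 0.018 0.105 0 0" --pt "-0.05 0.022 0.13 0 0"

```text
t: 10.8
tool_pos: [0.5274, -0.1073, 0.172]
orientation: [[-0.001, -0.992, 0.128], [0.0, 0.128, 0.992], [-1.0, 0.002, 0.0]]
wrist_force: [0.1, -1.0, -3.3]
width: 0.0211
```

>>> drive_tool --pt "0 0.004 0.025 0 0" --pt "0 0.009 0.05 0 0" --pt "0 0.013 0.075 0 0" --pt "0 0.017 0.1 0 0" --pt "0 0.021 0.125 0 0" --pt "0 0.026 0.15 0 0" --pt "0 0.03 0.175 0 0" --pt "0 0.034 0.2 0 0" --pt "0 0.038 0.222 0 0" --pt "0 0.041 0.24 0 0" --pt "0 0.043 0.253 0 0" --pt "0 0.044 0.26 0 0"

```text
t: 12.0
tool_pos: [0.5172, 0.1557, 0.1723]
orientation: [[-0.001, -0.992, 0.126], [-0.0, 0.126, 0.992], [-1.0, 0.001, -0.0]]
wrist_force: [0.4, -0.0, -3.0]
width: 0.0209
```

>>> drive_tool --pt "0 0.001 0.005 0.3 0" --pt "0 0.003 0.015 0.8 0" --pt "0 0.005 0.03 1.4 0" --pt "0 0.008 0.048 2 0" --pt "0 0.012 0.068 2.6 0" --pt "0 0.015 0.088 3.3 0" --pt "0 0.018 0.106 3.9 0" --pt "0 0.021 0.121 4.4 0" --pt "0 0.023 0.132 4.7 0" --pt "0 0.024 0.137 4.8 0" --pt "0 0.024 0.139 4.8 0" --pt "0 0.024 0.139 4.8 0"

```text
t: 13.2
tool_pos: [0.5119, 0.2949, 0.1726]
orientation: [[-0.0, -0.978, 0.211], [-0.0, 0.211, 0.978], [-1.0, 0.0, -0.0]]
wrist_force: [-0.3, 0.6, -3.8]
width: 0.021
```

Run:
```python
from rig import viewer,ctrl
from h import *
o=ctrl.observe(); print(o["t"],o["tool_pos"],o["orientation"].round(4).tolist(),o["width"],o["wrist_force"],o["wrist_torque"])
t=viewer.capture("top"); s=viewer.capture("side")
z=o["tool_pos"][2]-.0346+.003
c=o["tool_pos"][:2]+.111*np.array([.978,-.208])
print(z,c)
q=quad(t,proj(t,(*c,z+.005))[0]+[0,-5],14); print("topq",[unproj(t,u,z+.005).round(4)[:2].tolist() for u in q])
q=quad(s,proj(s,(*c,z+.005))[0],14); print("sideq",[unproj(s,u,z+.005).round(4)[:2].tolist() for u in q])
p=(*c,z+.01);a=proj(s,p)[0].astype(int);b=proj(t,p)[0].astype(int)
B=np.hstack([s["color"][a[1]-55:a[1]+55,a[0]-65:a[0]+65],t["color"][b[1]-55:b[1]+55,b[0]-50:b[0]+50]])
cv2.imwrite("pics/over.png",cv2.resize(B,None,fx=3.4,fy=3.4,interpolation=cv2.INTER_CUBIC)[:,:,::-1])
```

```text
13.2 [0.51191319 0.29486249 0.17255667] [[-0.0002, -0.9775, 0.2108], [-0.0002, 0.2108, 0.9775], [-1.0, 0.0002, -0.0002]] 0.021031521391912885 [-0.2738344   0.58635471 -3.79818149] [ 0.0860736   0.28938517 -0.02333491]
0.1409566744854837 [0.62047119 0.27177449]
topq [[0.6772, 0.3098], [0.6569, 0.2072], [0.5648, 0.2255], [0.5842, 0.3278]]
sideq [[0.5756, 0.2439], [0.5877, 0.3227], [0.6707, 0.3097], [0.6543, 0.2068]]
```

View pics/over.png

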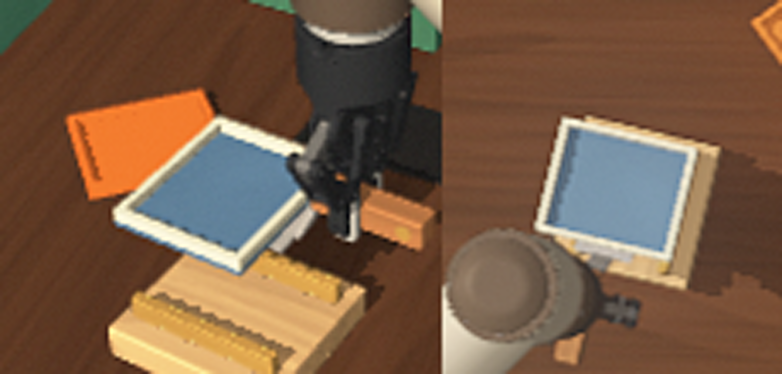

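The tray is level on the blade over the stand (side crop (115–320, 120–270)), with yaw about -11.1°. I measure the rim more precisely before lowering.

Run:
```python
from rig import viewer,ctrl
from h import *
o=ctrl.observe(); print(o["tool_pos"])
zt=o["tool_pos"][2]-.0346+.003+.014
for cam in("top","side"):
    d=viewer.capture(cam); c=(.62,.27)
    x0,y0=.5,.15; im=rectify(d,zt,x0,y0,.25,.25); hsv=cv2.cvtColor(im,cv2.COLOR_RGB2HSV).astype(int)
    m=((hsv[...,2]>165)&(hsv[...,1]<62)).astype(np.uint8); m=cv2.morphologyEx(m,cv2.MORPH_OPEN,np.ones((5,5)))
    n,l,st,_=cv2.connectedComponentsWithStats(m); k=1+st[1:,4].argmax()
    h=cv2.convexHull(np.argwhere(l==k)[:,::-1].astype(np.int32)); (cx,cy),s,a=cv2.minAreaRect(h)
    print(cam,[round(v,4) for v in(x0+cx/S,y0+cy/S,s[0]/S,s[1]/S,a)])
    b=unproj(d,proj(d,(.62,.272,.05))[0],.05)
```

```text
[0.51187368 0.2945055  0.17261363]
top [0.6159, 0.2717, 0.1333, 0.1219, 77.7995]
side [0.6174, 0.2754, 0.1418, 0.1142, 78.518]
```

The rim gives a tray centre of about (0.621, 0.272) and yaw -12° (top-view x corrected for the blade being included), so it is centred on the rack. I lower it.

>>> drive_tool --pt "0.006 0 0 0 0" --pt "0.016 0 0 0 0" --pt "0.028 0 0 0 0" --pt "0.04 0 0 0 0" --pt "0.052 0 0 0 0" --pt "0.062 0 0 0 0" --pt "0.07 0 0 0 0" --pt "0.076 0 0 0 0" --pt "0.08 0 0 0 0" --pt "0.082 0 0 0 0" --pt "0.0835 0 0 0 0" --pt "0.085 0 0 0 0"

```text
t: 14.6
tool_pos: [0.5122, 0.2953, 0.088]
orientation: [[0.001, -0.978, 0.21], [0.001, 0.21, 0.978], [-1.0, -0.001, 0.001]]
wrist_force: [0.2, -0.1, -3.8]
width: 0.0212
```

>>> drive_tool --pt "0.001 0 0 0 0" --pt "0.002 0 0 0 0" --pt "0.003 0 0 0 0" --pt "0.004 0 0 0 0" --pt "0.005 0 0 0 0" --pt "0.006 0 0 0 0" --pt "0.007 0 0 0 0" --pt "0.009 0 0 0 0" --pt "0.011 0 0 0 0" --pt "0.013 0 0 0 0" --pt "0.0145 0 0 0 0" --pt "0.0145 0 0 0 0"

```text
t: 15.8
tool_pos: [0.5118, 0.295, 0.0728]
orientation: [[-0.0, -0.978, 0.211], [-0.0, 0.211, 0.978], [-1.0, 0.0, -0.0]]
wrist_force: [-0.2, 0.2, -1.0]
width: 0.0211
```

Run:
```python
from rig import viewer,ctrl
from h import *
o=ctrl.observe(); print(o["t"],o["tool_pos"],o["width"],o["wrist_force"],o["wrist_torque"])
t=viewer.capture("top"); s=viewer.capture("side")
p=(.60,.27,.06);a=proj(s,p)[0].astype(int);b=proj(t,p)[0].astype(int)
B=np.hstack([s["color"][a[1]-55:a[1]+55,a[0]-65:a[0]+65],t["color"][b[1]-55:b[1]+55,b[0]-50:b[0]+50]])
cv2.imwrite("pics/set.png",cv2.resize(B,None,fx=3.4,fy=3.4,interpolation=cv2.INTER_CUBIC)[:,:,::-1])
```

```text
15.8 [0.51182064 0.29499114 0.07282545] 0.0210935646600488 [-0.20281521  0.23689045 -1.00577237] [ 0.03738908  0.11999375 -0.00642589]
```

View pics/set.png

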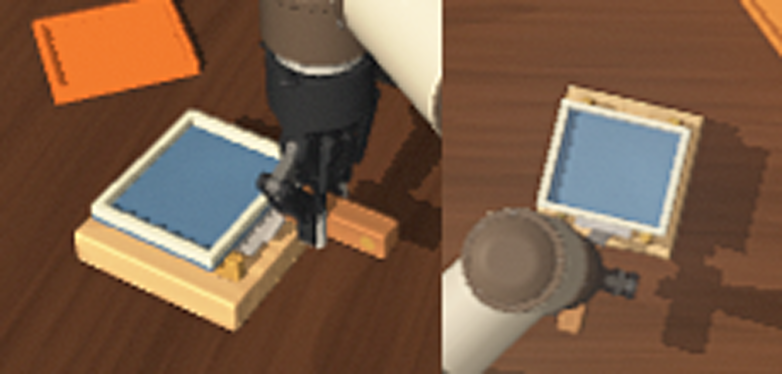

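The tray is on both rails and the wrist force is back to the empty-lifter value (-1 N). I draw the lifter out.

>>> drive_tool --pt "0 0.004 0 0 0" --pt "0 0.012 0 0 0" --pt "0 0.024 0 0 0" --pt "0 0.039 0 0 0" --pt "0 0.055 0 0 0" --pt "0 0.072 0 0 0" --pt "0 0.09 0 0 0" --pt "0 0.108 0 0 0" --pt "0 0.126 0 0 0" --pt "0 0.14 0 0 0" --pt "0 0.15 0 0 0" --pt "0 0.15 0 0 0"

```text
t: 17.1
tool_pos: [0.3641, 0.3269, 0.0733]
orientation: [[-0.0, -0.978, 0.209], [-0.0, 0.209, 0.978], [-1.0, 0.0, -0.0]]
wrist_force: [0.2, -0.6, -1.2]
width: 0.0211
```

Run:
```python
from rig import viewer,ctrl
from h import *
o=ctrl.observe(); print(o["t"],o["tool_pos"],o["width"],o["wrist_force"],o["wrist_torque"])
d=viewer.capture("top"); s=viewer.capture("side")
x0,y0=.5,.15; im=rectify(d,.064,x0,y0,.25,.25); hsv=cv2.cvtColor(im,cv2.COLOR_RGB2HSV).astype(int)
m=((hsv[...,2]>165)&(hsv[...,1]<62)).astype(np.uint8); m=cv2.morphologyEx(m,cv2.MORPH_OPEN,np.ones((5,5)))
n,l,st,_=cv2.connectedComponentsWithStats(m); k=1+st[1:,4].argmax()
h=cv2.convexHull(np.argwhere(l==k)[:,::-1].astype(np.int32)); (cx,cy),sz,a=cv2.minAreaRect(h)
print([round(v,4) for v in(x0+cx/S,y0+cy/S,sz[0]/S,sz[1]/S,a)])
p=(.56,.28,.06);a=proj(s,p)[0].astype(int);b=proj(d,p)[0].astype(int)
B=np.hstack([s["color"][a[1]-55:a[1]+55,a[0]-65:a[0]+65],d["color"][b[1]-55:b[1]+55,b[0]-50:b[0]+50]])
cv2.imwrite("pics/out.png",cv2.resize(B,None,fx=3.4,fy=3.4,interpolation=cv2.INTER_CUBIC)[:,:,::-1])
# mat target: blade centre -> mat centre, TCP
print(shift(o,(.588-.1075,-.017+.0037,.146),-2))
```

```text
17.1 [0.36405304 0.32690772 0.07329642] 0.021102467628066893 [ 0.21101658 -0.60461617 -1.17230032] [0.04198378 0.10864914 0.02894661]
[0.6212, 0.2714, 0.1338, 0.1118, 77.9733]
(array([-0.0727, -0.1849, -0.3084]), np.float64(-10.04))
```

View pics/out.png

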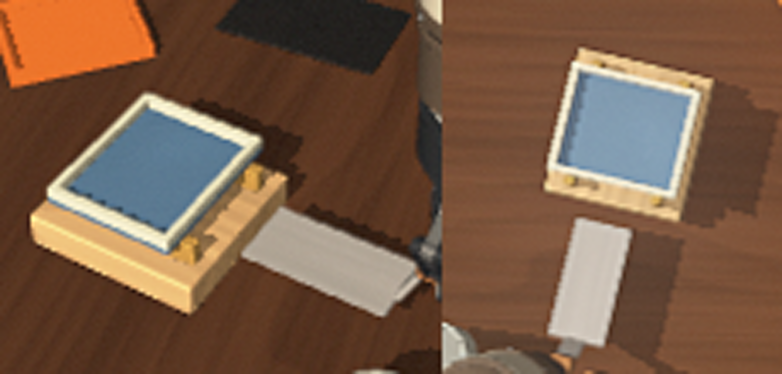

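The tray lies centred on the rack at (0.6212, 0.2714), yaw -12.0°, with the lifter fully out. I bring the lifter back over the mat.

>>> drive_tool --pt "-0.02 0 0 0 0" --pt "-0.045 0 0 0 0" --pt "-0.065 -0.003 -0.005 0 0" --pt "-0.073 -0.012 -0.02 -0.5 0" --pt "-0.073 -0.028 -0.046 -1.5 0" --pt "-0.073 -0.047 -0.078 -2.5 0" --pt "-0.073 -0.067 -0.112 -3.5 0" --pt "-0.073 -0.088 -0.147 -5 0" --pt "-0.073 -0.109 -0.182 -6 0" --pt "-0.073 -0.13 -0.217 -7 0" --pt "-0.073 -0.15 -0.25 -8 0" --pt "-0.073 -0.166 -0.277 -9 0"

```text
t: 18.4
tool_pos: [0.4699, 0.0184, 0.1461]
orientation: [[0.0, -0.998, 0.056], [-0.0, 0.056, 0.998], [-1.0, -0.0, -0.0]]
wrist_force: [0.6, 0.1, -2.4]
width: 0.0213
```

Run:
```python
from rig import ctrl
from h import *
o=ctrl.observe(); print(o["tool_pos"],o["wrist_force"]); print(shift(o,(.4805,-.0133,.146),-2))
```

```text
[0.4699378  0.01843009 0.14612862] [ 0.61803538  0.12622039 -2.43143364]
(array([ 0.0001, -0.0123, -0.0311]), np.float64(-1.24))
```

>>> drive_tool --pt "0 -0.007 -0.018 -0.8 0" --pt "0 -0.01 -0.028 -1 0" --pt "0 -0.01 -0.028 -1 0" --pt "0.02 -0.01 -0.028 -1 0" --pt "0.045 -0.01 -0.028 -1 0" --pt "0.07 -0.01 -0.028 -1 0" --pt "0.088 -0.01 -0.028 -1 0" --pt "0.098 -0.01 -0.028 -1 0" --pt "0.102 -0.01 -0.028 -1 0" --pt "0.104 -0.01 -0.028 -1 0" --pt "0.104 -0.01 -0.028 -1 0"

```text
t: 19.5
tool_pos: [0.4782, -0.0072, 0.0427]
orientation: [[0.001, -0.999, 0.037], [0.0, 0.037, 0.999], [-1.0, -0.001, 0.0]]
wrist_force: [0.6, -0.5, -0.8]
width: 0.0214
```

>>> drive_tool --pt "0.001 0 -0.005 0 0" --pt "0.002 0 -0.007 0 0" --pt "0.003 0 -0.007 0 0" --pt "0.004 0 -0.007 0 0" --pt "0.004 0 -0.007 0 0"

```text
t: 20.0
tool_pos: [0.4775, -0.0148, 0.0387]
orientation: [[0.0, -0.999, 0.038], [-0.0, 0.038, 0.999], [-1.0, -0.0, -0.0]]
wrist_force: [-2.4, -1.9, 3.3]
width: 0.021
```

Contact reached (+3 N). I release and rise clear.

>>> drive_tool --pt "0 0 0 0 0.026" --pt "0 0 0 0 0.03" --pt "0 0 0 0 0.04" --pt "0 0 0 0 0.06" --pt "0 0 0 0 0.085" --pt "0 0 0 0 0.085" --pt "0 0 0 0 0.085" --pt "0 0 0 0 0.085"

```text
t: 20.8
tool_pos: [0.4774, -0.0146, 0.0381]
orientation: [[-0.0, -0.999, 0.038], [-0.0, 0.038, 0.999], [-1.0, 0.0, -0.0]]
wrist_force: [-0.3, -0.4, 0.2]
width: 0.0852
```

>>> drive_tool --pt "-0.02 0 0 0 0.085" --pt "-0.05 0 0 0 0.085" --pt "-0.09 0 0 0 0.085" --pt "-0.13 0 0 0 0.085" --pt "-0.17 0 0 0 0.085" --pt "-0.17 0.05 0 0 0.085" --pt "-0.17 0.08 0 0 0.085" --pt "-0.17 0.08 0 0 0.085" --pt "-0.17 0.08 0 0 0.085" --pt "-0.17 0.08 0 0 0.085"

```text
t: 21.8
tool_pos: [0.3983, -0.0114, 0.2083]
orientation: [[0.001, -0.999, 0.038], [0.0, 0.038, 0.999], [-1.0, -0.001, 0.0]]
wrist_force: [-0.8, -0.3, 0.3]
width: 0.0847
```

Run:
```python
from rig import viewer,ctrl
from h import *
o=ctrl.observe(); print(o["t"],o["tool_pos"],o["width"])
d=viewer.capture("top"); s=viewer.capture("side")
print("blade",seg(d,.007,(.585,-.018),12)[0].tolist())
x0,y0=.5,.15; im=rectify(d,.064,x0,y0,.25,.25); hsv=cv2.cvtColor(im,cv2.COLOR_RGB2HSV).astype(int)
m=((hsv[...,2]>165)&(hsv[...,1]<62)).astype(np.uint8); m=cv2.morphologyEx(m,cv2.MORPH_OPEN,np.ones((5,5)))
n,l,st,_=cv2.connectedComponentsWithStats(m); k=1+st[1:,4].argmax()
h=cv2.convexHull(np.argwhere(l==k)[:,::-1].astype(np.int32)); (cx,cy),sz,a=cv2.minAreaRect(h)
print("tray",[round(v,4) for v in(x0+cx/S,y0+cy/S,sz[0]/S,sz[1]/S,a)])
B=np.hstack([s["color"][130:370,170:390],d["color"][110:350,130:370]])
cv2.imwrite("pics/end.png",cv2.resize(B,None,fx=1.7,fy=1.7,interpolation=cv2.INTER_CUBIC)[:,:,::-1])
```

```text
21.8 [ 0.39830965 -0.01140792  0.20830462] 0.08465637384218441
blade [0.5848, -0.0194, 0.0558, 0.1192, 88.0909]
tray [0.6212, 0.2714, 0.1338, 0.1119, 78.0239]
```

View pics/end.png

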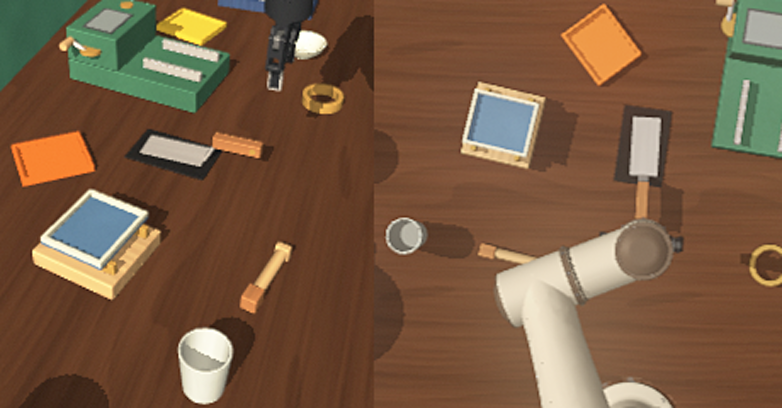

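The tray sits square on the stand (top crop (465–540, 90–160)). The lifter lies flat, with its blade mid-mat at (645,145). The cup, dowel, ring and dish have not moved. I'm handing in.

```bash
python3 -c "
from rig import ctrl; print(ctrl.job_done())"
```

```text
the job is handed in; nothing more can be done
None
```

The job is done and handed in at about 22 s of the 67 s allowed; the hand-in reports no verdict. I gripped the lifter, slid its blade between the tester's rails and lifted the tray. Then I set it on the stand, drew the lifter out and laid it back on the mat.

| Last check (from the cameras) | Measured | Target |
|---|---|---|
| Tray centre | (0.621, 0.271) | stand centre (0.620, 0.272) |
| Tray yaw | -12.0° | stand -12.0° |
| Blade centre | (0.585, -0.019) | mat centre, see below |
| Blade pose | looks flat, gripper released | flat, let go |

- **Wrist force:** it dropped to the empty-lifter value when the tray was set down, and there was no sign of a hard contact.
- **Other things:** the cup, ring, dish and dowel looked unmoved in the last picture; I did not measure them.
- **Disagreements:**
  - Two estimates of the mat centre differ by about 1 cm, at (0.583, -0.014) and (0.592, -0.018). Both are within 1 cm of the blade.
  - Side-view corner fits of the blade were off by 1–2 pixels, so I relied on the top view.

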